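Lock the bench shaker's platform with its pin

TASK

Lock the shaker for loading: slide its platform across until the eye of its steel tongue is in line between the two ears of the lock bracket, then take the lock pin with the flat handle out of the accessory block, pass it down through the upper ear, the eye and the lower ear until it is fully home with its collar flat on the upper ear, and let go. Find the way in by feel, never pressing the pin against the machine with more than 25 N. Leave the other tools in the block, and everything else on the bench where it is.

Things in the scene. Friction and masses are not known exactly. Their poses are not given: they have to be found in the camera images.
- shaker: Bench reciprocating shaker, fixed: beige housing 230 (x) x 330 (y) x 85 mm high; on it an aluminium platform with two white microplates. Origin: centre of its underside, on the bench. x points from its front (control panel and lock bracket side, towards the robot) to its rear, y is the direction in which the platform slides, z up.
- lock_place (a point): Middle of the lock bracket's adjusting slots, at the upper ear's top: shaker frame x -148, y 0, z 113 mm. The steel bracket's two level ears, 6 mm thick, 44 mm wide (y), tops at z 113 and 93 mm, have 11.5 mm vertical bores in line at the middle of their width. Bolted through slots, the bracket stands up to 12 mm to either side (along y) of this point: to be felt or seen. It does not shift in use.
- lock_web (a point): Point on the outer end of the bracket, shaker frame x -176, y 0, z 110 mm (y of the middle of the slots, as above). The bracket is a C open towards the machine: here an upright 6 mm web joins the ears, which run from here back to x -128 mm (upper) and to the housing (lower). The bores' axis is 28 mm in from here.
- platform (a joint): Travel of the platform along the shaker's y axis, in m: 0 when the eye of the tongue is at the shaker's y = 0; it starts 0.035 to 0.065 out to the +y side and runs from -0.020 to 0.075. It stays where it is left; moving it takes roughly 4 N, plus a little for speed. It is to end where the bracket's bores are, within about 12 mm of 0.
- eye (a point): Centre of the eye, at the upper face of the platform's lock tongue: a steel plate 8 mm thick (z 96 to 104 mm in the shaker's frame, 3 mm clear of either ear) and 30 mm wide (y) that sticks out of the platform's front edge to x = -165 mm, with a vertical 13 mm hole. Moves with the platform.
- clamp_knob (a point): Middle of the black clamp knob on the platform's front rail, on the +y side of the tongue: an upright cylinder 22 mm in diameter, 26 mm high (z 120 to 146 mm in the shaker's frame), fast to the platform, free on its y sides; a good hold for sliding the platform. The rail is 116 mm high. Four such knobs stand at x +-115, y +-72 mm on the platform.
- lock_pin: Lock pin, about 70 g, standing nose down in the block, collar on its top: steel shank 10 mm in diameter, 40 mm long, the last 2.5 mm tapered to a flat 8 mm nose; collar 20 mm in diameter (z 40 to 44 mm); flat black handle 24 (x) x 12 (y) mm, z 44 to 72 mm, faces along the block's length. Origin: centre of the nose's end; z up to the handle. Fully home, it is 73 mm above the bench.
- block: Grey accessory block, fixed to the bench, 150 (x) x 60 (y) x 50 mm high, with three vertical 12 mm holes 45 mm deep in a row along its x axis at x = -45, 0, 45 mm; the lock pin, the hex key and the screwdriver stand in them in any order. Origin: centre of its underside.
- hex_key: T-handled hex key standing in the block, crossbar 62 mm long at 28 to 40 mm above the block and parallel to the block's y axis. To be left in the block. Origin: lower end of its shank, 40 mm below the block's top.
- driver: Screwdriver with a black handle up to 26 mm in diameter, 66 mm high above the block, standing in it. To be left in the block. Origin: lower end of its shank, 40 mm below the block's top.
- dropper_a: White dropper bottle with a yellow cap, 32 mm in diameter, 78 mm high. Origin at the centre of its underside. Leave alone.
- dropper_b: White dropper bottle with a grey cap, 32 mm in diameter, 78 mm high. Origin at the centre of its underside. Leave alone.
- slide_box: Open red cardboard box of glass slides, 82 x 58 x 30 mm. Origin at the centre of its underside. Leave alone.
- tube_rack: White rack of capped blood tubes, 100 (x) x 210 (y) mm, 100 mm high. Origin at the centre of its underside. Leave alone.
- reagent_jar: Lidded jar, 56 mm in diameter, 75 mm high. Origin at the centre of its underside. Leave alone.
- specimen_cup: Open white specimen cup, 54 mm in diameter, 60 mm high. Origin at the centre of its underside. Leave alone.

How it is judged:
By the outcome, as a careful person would: the job done as asked, in the order asked, and still so for the second after the job is handed in, with the robot touching nothing.
It also fails if it takes over 69 s, if anything falls off the work surface, if the arm or the gripper's body presses on something with over 40 N, if the wrist force passes 120 N, or if a joint passes its speed limit or range.

ROBOT

A 6-joint arm with a two-finger parallel gripper is mounted at the origin on the work surface. World frame = base frame: x ahead of the robot, y to its left, z up, the work surface at z = 0. Lengths are in mm, angles in rad, forces in N, time in s.
With the tool pointing down it reaches from about 400 to 925 mm from the base axis. Payload 12.5 kg.
Tool frame: the origin (TCP) lies at the very end of the fingers, on their centre line; the grasp point (between the pads) lies 19 mm behind it; z points along the fingers, y is the line along which they close (so a half turn about z gives the same grasp; the last joint's range is limited). The gripper opens to 95 mm and grips with 3 to 60 N. Pads are 20 mm wide; open, the fingers measure 119 mm over their backs; the gripper's body (75 mm by 180 mm) begins 59 mm behind the grasp point.
Start: joints at [1.119, 0.491, 1.559, -0, 1.092, -0.106], TCP at [211.828, 588.027, 214.661] pointing down, gripper open.
Joint ranges: [-3.1, 3.1], [-0.84, 2.19], [0.05, 2.79], [-1.13, 4.28], [0.06, 2.93], [-2.69, 2.69]. Speed limits (rad/s): [2.22, 2.22, 2.79, 3.14, 3.14, 3.14].

INTERFACE

Orientations are given as [roll, pitch, yaw] about the fixed x, y, z axes, in that order (R = Rz(yaw) Ry(pitch) Rx(roll)).
In Python, from cell import state, read_camera, camera_info, job_done gives the robot as it stands.
- The arm moves only by the shell command python3 -m handwheel 'ROWS'. ROWS is a JSON list of rows, 1 to 5 of them, each of 5 numbers: dx, dy, dz in mm, then a turn about the tool's z in rad, then the opening from 0.0 (shut) to 1.0 (fully open); each row is the pose to reach, as a shift and turn from the pose commanded when the command began, along the tool's axes at that moment; what a row does not reach only later rows make up. A row lasts 1/12 s, in which the tool goes at most 41.7 mm and 0.125 rad, less where a joint would pass 70% of its speed; a pose out of reach is approached as far as the arm can. The fingers move at their own pace and stop on an object; the grip force is fixed at half the most. Time passes only in rows, so rows that do not move let the fingers close. It prints the time, the measured TCP pose, the force, the opening and the grip force at its end.
- state(): the state, without advancing time (a new reading comes with each control period).
- read_camera(name): name is "side" or "top"; returns (picture, depth): 480x640x3 uint8, red, green, blue; 480x640 float32, mm along the optical axis (not along the pixel's ray), 0 where there is no reading.
- camera_info(name): a dict with "vertical_fov" (degrees; the focal length in pixels is half the picture's height over the tangent of half this angle, whatever the lens; pixels are square), "cx", "cy" (the principal point, pixels), "dist_coeffs" ([k1, k2, p1, p2, k3] as OpenCV has them; the pictures are not rectified), "origin" and "attitude" of the camera in the world. Camera axes: x right, y down, z forward; pixel columns grow to the right and rows downward; lengths in mm; the calibration is good to about 2 mm. A picture is of the moment at which its call begins. camera_info takes no time and is no camera call.
- job_done(): hands the job in; it is judged then, once.
The state is a dict: "t": time; "joints": joint angles; "qvel": joint speeds; "tau": joint torques, N m; "eef_pos": TCP position; "tcp_rot": TCP orientation; "ft_force": force on the tool from outside, world axes, zero at the start; "moment": the same for the moment, N m; "opening": opening from 0.0 (shut) to 1.0 (fully open); "grip_force": force on a finger pad.
Only numpy, scipy, OpenCV 4.12 (cv2) and the standard library are available. Lean on these libraries where they do the work, as an engineer would, in place of code of your own. Each camera call takes 0.05 s, during which the arm holds its last target. There are 200 camera calls.

## Working session

There is one attempt and no reset: what is moved stays moved. The work goes in short steps, Python scripts to look and compute and a shell command to move; the robot and the scene stay as the last step left them, time stands still between calls to the robot, and variables do not carry over. Pictures are saved under pics/ and viewed, at most 13 in all, crops included, and the job is handed in when it is done.

```bash
ls; mkdir -p pics
cat > h.py <<'E'
import numpy as np, cv2
from cell import state, read_camera, camera_info
from scipy.spatial.transform import Rotation as R
def cam(n):
    c=camera_info(n); f=240/np.tan(np.radians(c["vertical_fov"])/2)
    K=np.array([[f,0,c["cx"]],[0,f,c["cy"]],[0,0,1.]])
    a=np.array(c["attitude"],float)
    Rm=a if a.shape==(3,3) else R.from_euler('xyz',a).as_matrix()
    return K,np.array(c["dist_coeffs"],float),np.array(c["origin"],float),Rm
def rays(n,px):
    K,d,o,Rm=cam(n)
    u=cv2.undistortPoints(np.array(px,float).reshape(-1,1,2),K,d).reshape(-1,2)
    return o,np.c_[u,np.ones(len(u))]@Rm.T
def plane(n,px,z):
    o,r=rays(n,px); return o+r*((z-o[2])/r[:,2])[:,None]
def cloud(n,D):
    v,u=np.mgrid[0:480,0:640]; o,r=rays(n,np.c_[u.ravel(),v.ravel()])
    return (o+r*D.reshape(-1,1)).reshape(480,640,3)
def proj(n,P):
    K,d,o,Rm=cam(n); P=(np.array(P,float).reshape(-1,3)-o)@Rm
    return cv2.projectPoints(P,np.zeros(3),np.zeros(3),K,d)[0].reshape(-1,2)
E
python3 - <<'E'
from h import *
for n in("side","top"):
    print(camera_info(n)); p,D=read_camera(n); np.savez(f"{n}0.npz",p=p,D=D)
    cv2.imwrite(f"pics/{n}0.png",p[...,::-1])
print(state())
E
```

```text
pics
{'vertical_fov': 53.48089512022169, 'cx': 318.30462124380296, 'cy': 233.5824873406294, 'dist_coeffs': array([0.00168737, 0.        , 0.        , 0.        , 0.        ]), 'origin': array([  -6.49410973, -732.58518206,  598.17291774]), 'attitude': array([-2.0617373 ,  0.01850882, -0.64670879])}
{'vertical_fov': 43.091162177246126, 'cx': 323.08467263788015, 'cy': 244.5300195427544, 'dist_coeffs': array([-0.12276254,  0.        ,  0.        ,  0.        ,  0.        ]), 'origin': array([ 311.55110794,  -34.59131595, 1615.24705199]), 'attitude': array([-3.00124108e+00, -2.23012204e-03, -1.56437213e+00])}
{'t': 0.1, 'joints': array([ 1.11940195e+00,  4.91490432e-01,  1.55939143e+00,  4.36166830e-05,
        1.09170626e+00, -1.05615690e-01]), 'qvel': array([ 0.00062527, -0.00212428, -0.00135794, -0.00047966, -0.00178336,
        0.0010041 ]), 'tau': array([ 3.11627744e-03, -6.13622546e+01, -2.58601159e+01,  6.94990670e-02,
        4.69201477e-02, -6.20841251e-05]), 'eef_pos': array([211.71357463, 587.81901046, 214.12467868]), 'tcp_rot': array([-3.14060681e+00, -1.43412129e-04,  2.79579377e+00]), 'ft_force': array([ 0.34622725, -0.14472971,  0.12135181]), 'moment': array([-0.02166377,  0.02635332, -0.01968676]), 'grip_force': 0.0, 'opening': 1.0040773897204582}
```

View pics/top0.png

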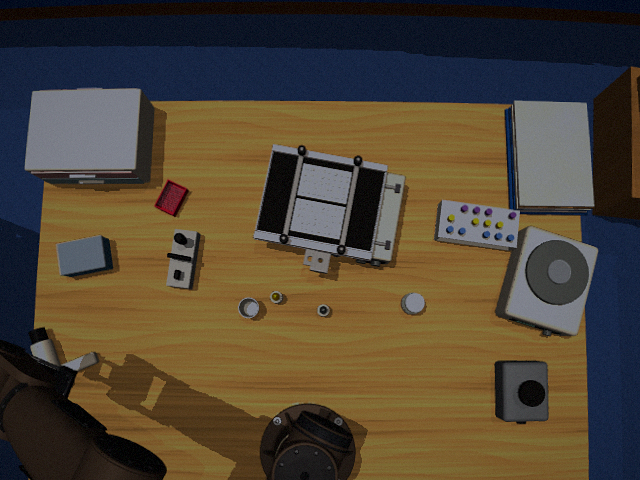

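View pics/side0.png

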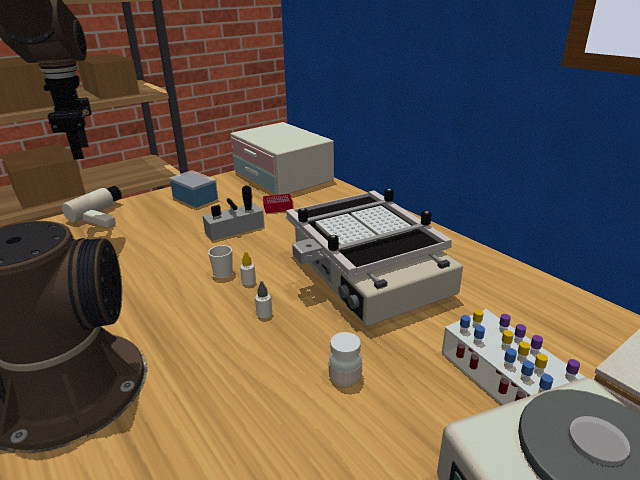

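The top view shows the shaker, yawed slightly, with its bracket at about (317,262), the front knobs at (284,239) and (341,250), and the block at (183,260) with the pin at (178,274). The side view shows the bracket at (308,250), the +y front knob at (333,243) and the pin handle at (216,211). Next I'll take enlarged crops.

Run:
```python
from h import *
t=np.load("top0.npz");s=np.load("side0.npz")
def crop(p,x,y,w,h,k): return cv2.resize(p[y:y+h,x:x+w,::-1],None,fx=k,fy=k,interpolation=cv2.INTER_CUBIC)
a=crop(t['p'],270,225,80,60,5);b=crop(t['p'],150,225,80,60,5)
c=crop(s['p'],280,200,80,60,5);d=crop(s['p'],195,180,80,60,5)
m=np.vstack([np.hstack([a,b]),np.hstack([c,d])]);m=np.clip(m*1.4,0,255).astype(np.uint8)
cv2.imwrite("pics/crops.png",m)
C=cloud("top",t['D']);p=t['p'].astype(int)
# knobs: black, z 135..155
for nm,lo,hi,box in(("knob",138,155,(140,270,250,370)),("ptop",60,130,(225,300,160,205))):
    v0,v1,u0,u1=box; M=np.zeros((480,640),np.uint8)
    M[v0:v1,u0:u1]=((C[...,2]>lo)&(C[...,2]<hi))[v0:v1,u0:u1]
    n,l,st,ce=cv2.connectedComponentsWithStats(M)
    for i in range(1,n):
        if st[i,4]>6: print(nm,st[i],ce[i].round(1),np.median(C[l==i],0).round(1),C[l==i].mean(0).round(1))
for u,v in((317,262),(310,262),(325,262),(320,269),(313,252),(284,239),(178,274),(180,255),(190,250),(398,250),(300,200)): print((u,v),C[v,u].round(1),p[v,u])
```

```text
knob [298 145   8   9  55] [301.5 148.8] [760.4  18.  145.6] [761.2  19.  145.3]
knob [354 155   8   9  55] [357.4 159. ] [ 735.7 -120.   144.5] [ 735.8 -120.9  145.2]
knob [280 234   9   9  60] [283.6 238. ] [534.7  59.2 146. ] [534.7  60.1 146.2]
knob [337 245   9   9  64] [341.1 248.8] [508.4 -80.4 145.5] [508.9 -80.7 145.7]
ptop [174 233  13  12 109] [179.8 238.2] [537.9 324.3 111.8] [538.4 325.3 107.2]
ptop [167 253  24   9 113] [178.5 256.6] [494.1 332.4  79.9] [494.7 333.3  79.9]
ptop [174 270   7  10  60] [177.  274.4] [449.8 335.1  79.8] [449.2 336.1  77.8]
(317, 262) [479.3 -21.8 118. ] [119 115 112]
(310, 262) [481.3  -4.   98.8] [115 112 110]
(325, 262) [479.8 -41.6 114.7] [123 116 116]
(320, 269) [462.5 -29.3 112.5] [112 108 108]
(313, 252) [505.  -11.6 111.6] [118 116 110]
(284, 239) [532.3  59.2 145.3] [46 46 43]
(178, 274) [449.9 332.6  81.6] [1 4 4]
(180, 255) [499.2 330.2  77.7] [10 11 10]
(190, 250) [515.9 310.7  50.5] [131 125 120]
(398, 250) [ 525.3 -237.1    7.1] [117  90  45]
(300, 200) [636.6  22.4 114.6] [129 133 144]
```

View pics/crops.png

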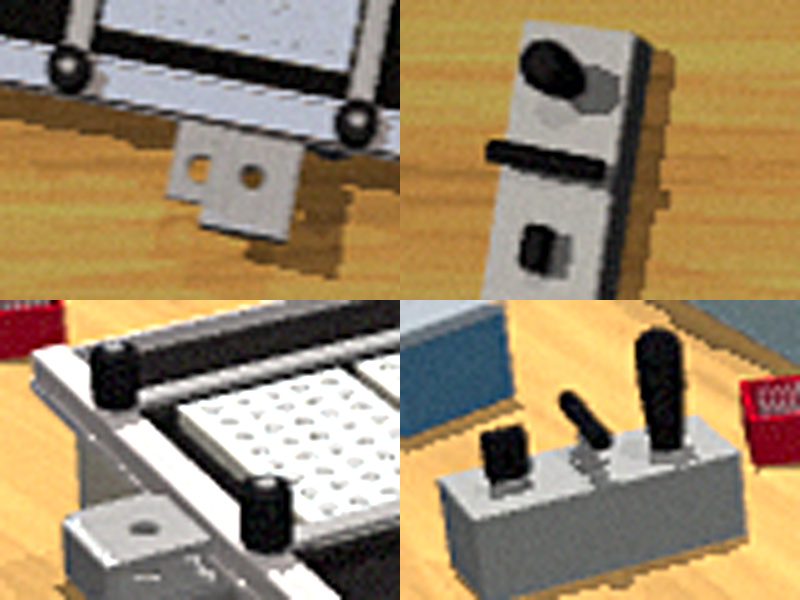

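The crops show the ear's bore at about (320.4,260.4) in the top view, with the eye partly hidden at (310,258.6). In the side view the bore is at about (309,245.4). The flat handle has its long side along the block's length. Next I'll measure these in both views.

```bash
cat >> h.py <<'E'
def tri(ps,pt):
    o1,r1=rays("side",[ps]);o2,r2=rays("top",[pt]);r1=r1[0];r2=r2[0]
    a=np.linalg.lstsq(np.c_[r1,-r2],o2-o1,rcond=None)[0]; A=o1+a[0]*r1;B=o2+a[1]*r2
    return (A+B)/2,np.linalg.norm(A-B)
def go(x,y,z,yaw=None):
    s=state();p=s["eef_pos"];Rm=R.from_euler('xyz',s["tcp_rot"]).as_matrix()
    d=(np.array([x,y,z])-p)@Rm
    t=0 if yaw is None else -((yaw-s["tcp_rot"][2]+np.pi/2)%np.pi-np.pi/2)
    print("rows to target",d.round(1),"turn",round(t,3))
def st():
    s=state();print("t%.2f"%s["t"],"p",s["eef_pos"].round(2),"yaw",s["tcp_rot"].round(4),"F",s["ft_force"].round(1),"op",round(s["opening"],3),"g",round(s["grip_force"],1))
def hole(p,c,r=5,k=8):   # darkest blob near c, subpixel centroid
    u0,v0=int(c[0])-r,int(c[1])-r
    g=cv2.resize(cv2.cvtColor(p,cv2.COLOR_RGB2GRAY)[v0:v0+2*r+1,u0:u0+2*r+1],None,fx=k,fy=k,interpolation=cv2.INTER_CUBIC)
    th=(np.percentile(g,75)*1.0+g.min())/2
    n,l,s,ce=cv2.connectedComponentsWithStats((g<th).astype(np.uint8))
    i=min(range(1,n),key=lambda i:np.hypot(*(ce[i]-k*(np.array(c)-[u0,v0]+.5)))-s[i,4]/50)
    return (ce[i]+.5)/k-.5+[u0,v0], s[i,4]/k/k
E
python3 - <<'E'
from h import *
t=np.load("top0.npz");s=np.load("side0.npz")
bt,at=hole(t['p'],(320,260));bs,as_=hole(s['p'],(309,245))
print("bore",bt,at,bs,as_,tri(bs,bt),plane("top",[bt],113),plane("side",[bs],113))
th=-0.1805;ex=np.array([np.cos(th),np.sin(th)]);ey=np.array([-ex[1],ex[0]])
# pin handle: dark mask in both views
def dark(p,box,th=40):
    u0,v0,u1,v1=box;M=np.zeros((480,640),np.uint8);M[v0:v1,u0:u1]=(p.max(2)<th)[v0:v1,u0:u1]
    n,l,q,c=cv2.connectedComponentsWithStats(M);i=1+np.argmax(q[1:,4])
    return q[i],c[i],cv2.minAreaRect(np.argwhere(l==i)[:,::-1].astype(np.float32))
print("pin top",dark(t['p'],(170,266,186,283)));print("pin side",dark(s['p'],(205,200,225,220)))
C=cloud("top",t['D'])
M=np.zeros((480,640),np.uint8);M[225:300,155:210]=((abs(C[...,2]-50)<6)&(np.ptp(t['p'],axis=2)<30))[225:300,155:210]
M[225:300,155:210]|=((C[...,2]>55)&(C[...,2]<125))[225:300,155:210].astype(np.uint8)
q=C[M>0];print("block",cv2.minAreaRect(q[abs(q[:,2]-50)<6][:,:2].astype(np.float32)),np.median(C[M>0],0))
h=(C[...,2]>72)&(C[...,2]<88);h[:266]=0;h[285:]=0;h[:,:165]=0;h[:,190:]=0
print("handle",C[h].mean(0),cv2.minAreaRect(C[h][:,:2].astype(np.float32)),h.sum())
# knob front +y, side view: blob of black
print("knob side",dark(s['p'],(325,232,342,252),60), "top",dark(t['p'],(278,232,290,245),60))
print("proj check",proj("side",[[534.7,59.6,146],[534.7,59.6,120]]),proj("top",[[534.7,59.6,146]]))
st()
go(534.7,59.6,200,np.pi+th)
E
```

```text
bore [319.8859714  259.79425542] 15.84375 [308.37841236 245.2891523 ] 10.875 (array([486.28996407, -29.35342469, 112.25154194]), np.float64(1.852947629710609)) [[485.4106781  -28.86841556 113.        ]] [[486.40209346 -30.79595967 113.        ]]
pin top (array([174, 270,   7,  10,  56], dtype=int32), array([177.01785714, 274.26785714]), ((177.0, 274.5), (9.0, 6.0), 90.0))
pin side (array([211, 205,  10,  12,  84], dtype=int32), array([215.53571429, 210.39285714]), ((215.57696533203125, 210.38462829589844), (10.001923561096191, 8.43299388885498), 78.69007110595703))
block ((494.6484069824219, 333.33697509765625), (60.33781051635742, 151.12814331054688), 83.24995422363281) [492.36542434 330.17368161  50.94029685]
handle [449.98585132 336.51925674  79.89453276] ((449.6571044921875, 337.515869140625), (13.335372924804688, 23.97232437133789), 81.74266815185547) 49
knob side (array([325, 234,  17,  18, 163], dtype=int32), array([332.46625767, 242.74846626]), ((332.7189025878906, 242.5864715576172), (20.95362091064453, 12.05752182006836), 72.89727020263672)) top (array([278, 232,  12,  13,  89], dtype=int32), array([283.85393258, 237.87640449]), ((283.5, 238.0), (12.0, 11.0), 90.0))
proj check [[301.63234373 210.01962229]
 [302.03722898 220.48648048]] [[283.81999332 237.97015797]]
t0.10 p [211.71 587.82 214.12] yaw [-3.1406e+00 -1.0000e-04  2.7958e+00] F [ 0.3 -0.1  0.1] op 1.004 g 0.0
rows to target [-482.9 -387.5   14.4] turn -0.165
```

```bash
python3 -m handwheel '[[-33,-26,0,-0.08,1],[-66,-52,0,-0.165,1],[-99,-78,0,-0.165,1],[-131,-104,0,-0.165,1],[-164,-130,0,-0.165,1]]'; python3 -c "
from h import *
st();go(534.7,59.6,200,np.pi-.1805)"
```

```text
t: 0.52
eef_pos: [321.9, 409.2, 214.4]
tcp_rot: [-3.141, -0.0, 2.961]
ft_force: [1.1, 0.3, 0.6]
opening: 0.999
grip_force: 0.0
t0.52 p [321.89 409.15 214.43] yaw [-3.1413e+00 -2.0000e-04  2.9614e+00] F [1.1 0.3 0.6] op 0.999 g 0.0
rows to target [-272.  -305.8   14.5] turn 0.0
```

```bash
python3 -m handwheel '[[-27,-30,0,0,1],[-54,-60,0,0,1],[-81,-90,0,0,1],[-108,-120,0,0,1],[-135,-151,0,0,1]]' >/dev/null; python3 -m handwheel '[[-27,-31,0,0,1],[-54,-62,0,0,1],[-81,-93,0,0,1],[-108,-124,0,0,1],[-137,-155,0,0,1]]'; python3 -m handwheel '[[0,0,0,0,0.5],[0,0,0,0,0.5]]' >/dev/null; python3 -c "
from h import *
st();go(534.7,59.6,122,np.pi-.1805)
p,D=read_camera('side');cv2.imwrite('pics/s1.png',cv2.resize(p[120:300,220:460,::-1],None,fx=3,fy=3))"
```

```text
t: 1.35
eef_pos: [534.1, 59.6, 214.6]
tcp_rot: [3.142, -0.0, 2.961]
ft_force: [0.5, 0.6, 0.2]
opening: 1.0
grip_force: 0.0
t1.52 p [534.14  59.97 214.01] yaw [-3.1416e+00 -1.0000e-03  2.9574e+00] F [-0.7  0.9  0.2] op 0.911 g 0.0
rows to target [-0.7 -0.3 92. ] turn -0.004
```

View pics/s1.png

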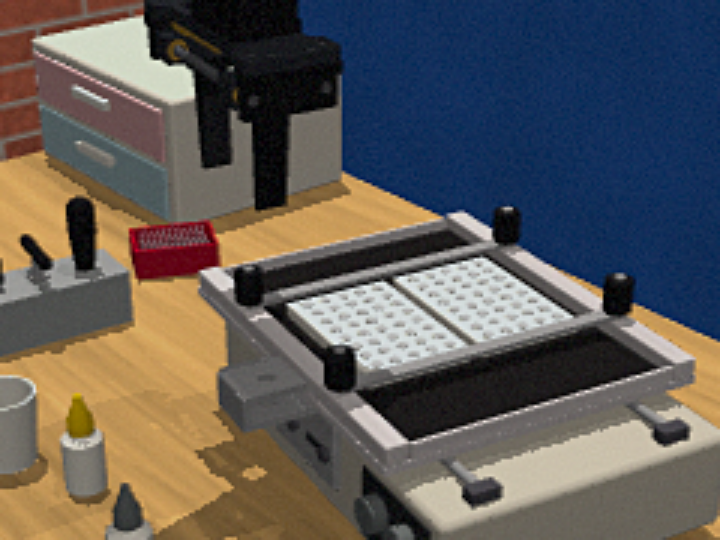

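The picture shows the fingers hanging above and on either side of the +y front knob, which is at (248,285) in the crop. I'll descend and grip it.

```bash
python3 -m handwheel '[[-0.7,0,25,0,0.5],[-0.7,0,50,0,0.5],[-0.7,0,75,0,0.5],[-0.7,0,88,0,0.5],[-0.7,0,92,0,0.5]]' >/dev/null; python3 -m handwheel '[[0,0,0,0,0.5],[0,0,0,0,0.4],[0,0,0,0,0.3],[0,0,0,0,0.1],[0,0,0,0,0.1]]';python3 -m handwheel '[[0,0,0,0,0.1],[0,0,0,0,0.1],[0,0,0,0,0.1],[0,0,0,0,0.1]]' ; python3 -c "
from h import *
st()
p,D=read_camera('top');C=cloud('top',D)
for nm,(v0,v1,u0,u1) in dict(a=(140,165,290,315),b=(145,170,345,370),d=(240,256,332,350)).items():
    m=(C[...,2]>138)&(C[...,2]<155);k=np.zeros_like(m);k[v0:v1,u0:u1]=1;print(nm,C[m&k].mean(0).round(1))
"
```

```text
t: 2.4
eef_pos: [534.6, 61.6, 123.4]
tcp_rot: [3.141, 0.001, 2.961]
ft_force: [-0.1, 0.4, 0.4]
opening: 0.275
grip_force: 0.0
t: 2.73
eef_pos: [534.6, 61.6, 123.2]
tcp_rot: [3.141, 0.001, 2.961]
ft_force: [-1.8, 1.0, 6.2]
opening: 0.225
grip_force: 30.0
t2.73 p [534.57  61.61 123.23] yaw [3.1412e+00 9.0000e-04 2.9607e+00] F [-1.8  1.   6.2] op 0.225 g 30.0
a [761.3  18.8 144.9]
b [ 735.4 -121.2  145.3]
d [508.7 -80.9 145.4]
```

```bash
python3 -m handwheel '[[0,-3,0,0,0.1],[0,-8,0,0,0.1],[0,-14,0,0,0.1],[0,-20,0,0,0.1],[0,-24.4,0,0,0.1]]' >/dev/null; python3 -m handwheel '[[0,0,0,0,0.1],[0,0,0,0,0.1],[0,0,0,0,0.1]]'
python3 - <<'E'
from h import *
st()
p,D=read_camera('top');p2,D2=read_camera('side');C=cloud('top',D)
for nm,(v0,v1,u0,u1) in dict(a=(140,170,300,325),b=(148,175,350,380),d=(240,262,338,360)).items():
    m=(C[...,2]>138)&(C[...,2]<155);k=np.zeros_like(m);k[v0:v1,u0:u1]=1;print(nm,C[m&k].mean(0).round(1))
a=cv2.resize(p[235:285,290:350,::-1],None,fx=7,fy=7,interpolation=cv2.INTER_CUBIC)
b=cv2.resize(p2[220:270,280:330,::-1],None,fx=7,fy=7,interpolation=cv2.INTER_CUBIC)
cv2.imwrite('pics/b2.png',np.clip(np.hstack([a,b])*1.4,0,255).astype(np.uint8))
np.savez('b2.npz',p=p,D=D)
E
```

```text
t: 3.45
eef_pos: [530.1, 37.1, 123.2]
tcp_rot: [-3.141, 0.001, 2.961]
ft_force: [-2.3, -4.2, 6.4]
opening: 0.226
grip_force: 30.0
t3.45 p [530.06  37.06 123.23] yaw [-3.1412e+00  7.0000e-04  2.9606e+00] F [-2.3 -4.2  6.4] op 0.226 g 30.0
a [756.5  -6.  145.4]
b [ 730.5 -145.   145.1]
d [ 504.4 -105.1  145.3]
```

View pics/b2.png

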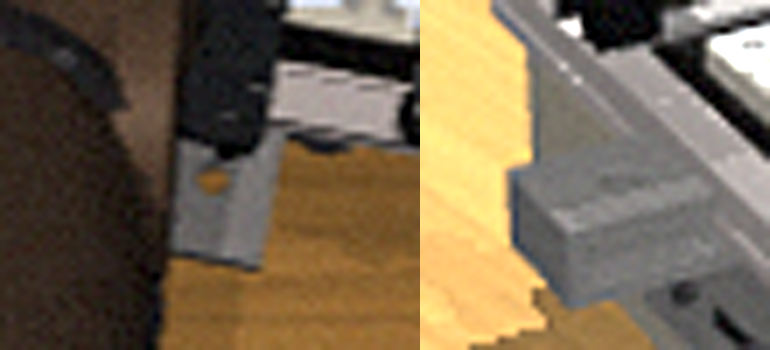

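The picture shows the bench visible through the bore at about (213,182) in the crop, so the ears and the eye are in line. I'll release the knob, rise and look again.

```bash
python3 -m handwheel '[[0,0,0,0,0.3],[0,0,0,0,0.4],[0,0,0,0,0.45],[0,0,0,0,0.45],[0,0,0,0,0.45]]'>/dev/null; python3 -m handwheel '[[0,0,-8,0,0.45],[0,0,-25,0,0.45],[0,0,-55,0,0.45],[0,0,-85,0,0.45],[0,0,-100,0,0.45]]' ; python3 -m handwheel '[[0,30,0,-0.06,0.45],[0,65,0,-0.06,0.45],[0,100,0,-0.06,0.45],[0,135,0,-0.06,0.45],[0,170,0,-0.06,0.45]]'
python3 - <<'E'
from h import *
st()
p,D=read_camera('top');C=cloud('top',D)
K=[]
for nm,(v0,v1,u0,u1) in dict(a=(140,170,300,325),b=(148,175,350,380),c=(232,255,280,310),d=(240,262,338,360)).items():
    m=(C[...,2]>138)&(C[...,2]<155);k=np.zeros_like(m);k[v0:v1,u0:u1]=1;print(nm,C[m&k].mean(0).round(1))
np.savez('b3.npz',p=p,D=D)
a=cv2.resize(p[235:285,295:345,::-1],None,fx=10,fy=10,interpolation=cv2.INTER_CUBIC)
cv2.imwrite('pics/b3.png',np.clip(a*1.4,0,255).astype(np.uint8))
print("pin tri",tri((215.5,209.4),(177,274.3)))
for z in(82,):
    print(plane("top",[(177,274.3)],z-2))
for xy in((450,337),(450,339)): print(proj("side",[[*xy,82],[*xy,54]]),proj("top",[[*xy,82]]))
E
```

```text
t: 4.38
eef_pos: [530.7, 37.6, 226.3]
tcp_rot: [3.141, 0.004, 2.961]
ft_force: [1.2, 0.6, -0.6]
opening: 0.452
grip_force: 0.0
t: 4.8
eef_pos: [560.5, 206.4, 223.4]
tcp_rot: [3.141, 0.001, 3.021]
ft_force: [0.4, -0.2, 1.0]
opening: 0.449
grip_force: 0.0
t4.80 p [560.55 206.44 223.44] yaw [3.1413e+00 5.0000e-04 3.0206e+00] F [ 0.4 -0.2  1. ] op 0.449 g 0.0
a [756.7  -5.9 145.2]
b [ 730.2 -144.7  145.7]
c [530.5  35.9 145.1]
d [ 504.2 -105.1  145.5]
pin tri (array([450.81595537, 337.31957367,  71.15059911]), np.float64(1.6501441492509485))
[[449.26690231 335.51862363  80.        ]]
[[214.4468911  205.78627127]
 [215.73708976 215.45560695]] [[176.25350145 273.93580173]]
[[214.10339321 205.53700621]
 [215.39575218 215.19805017]] [[175.47989616 273.92830645]]
```

View pics/b3.png

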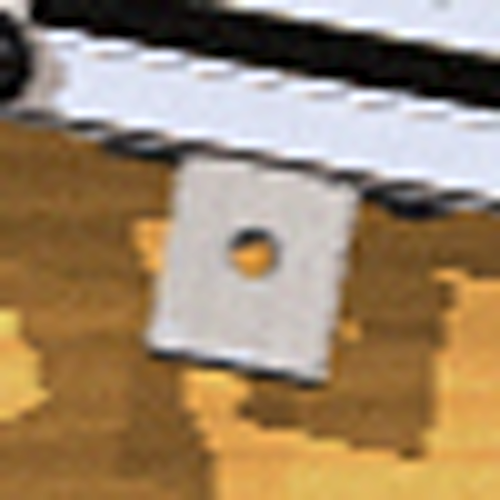

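The crop shows the bore centred at (252,254), at pixel (319.8,260), with the bench seen through it and the ear symmetric about it. Next I'll go to the pin.

```bash
python3 -m handwheel '[[0,0,0,0,0.4],[0,0,0,0,0.4]]'; python3 -c "
from h import *
go(450,337.5,57,3.022)"
```

```text
t: 5.02
eef_pos: [560.2, 205.1, 222.8]
tcp_rot: [-3.141, -0.0, 3.022]
ft_force: [-0.6, 0.6, 0.1]
opening: 0.404
grip_force: 0.0
rows to target [125.2 118.3 165.8] turn 0.0
```

```bash
python3 -m handwheel '[[25,24,0,0,0.4],[50,47,0,0,0.4],[75,71,0,0,0.4],[100,95,0,0,0.4],[125,118,0,0,0.4]]'>/dev/null; python3 -m handwheel '[[0,0,30,0,0.4],[0,0,65,0,0.4],[0,0,85,0,0.4],[0,0,90,0,0.4],[0,0,90,0,0.4]]'
python3 - <<'E'
from h import *
st();go(450,337.5,57,3.022)
p,D=read_camera('side')
cv2.imwrite('pics/p1.png',cv2.resize(p[150:250,170:300,::-1],None,fx=5,fy=5,interpolation=cv2.INTER_CUBIC))
E
```

```text
t: 5.85
eef_pos: [450.7, 335.9, 132.0]
tcp_rot: [-3.14, -0.002, 3.02]
ft_force: [0.1, -0.6, 0.9]
opening: 0.398
grip_force: 0.0
t5.85 p [450.66 335.85 132.03] yaw [-3.1402e+00 -1.7000e-03  3.0195e+00] F [ 0.1 -0.6  0.9] op 0.398 g 0.0
rows to target [ 0.7  1.7 75. ] turn -0.002
```

View pics/p1.png

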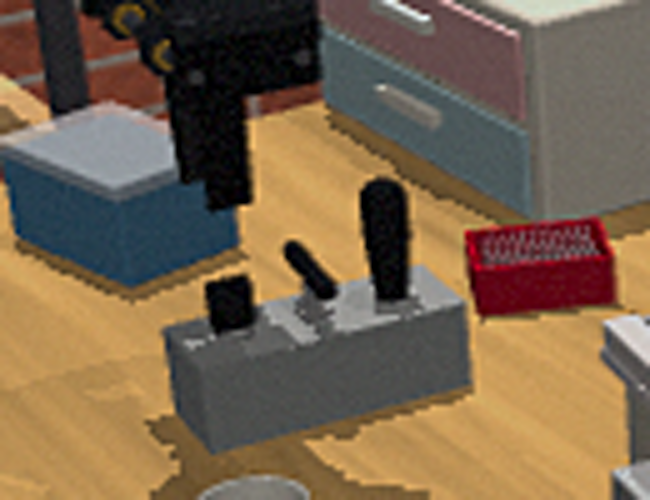

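The fingers hang over the handle, which is at (228,303) in the crop. I'll descend.

```bash
python3 -m handwheel '[[0.5,0.5,20,0,0.35],[0.5,0.5,45,0,0.35],[0.5,0.5,65,0,0.35],[0.5,0.5,72,0,0.35],[0.5,0.5,75,0,0.35]]' ;python3 -m handwheel '[[0,0,0,0,0.35],[0,0,0,0,0.35]]' ; python3 -c "
from h import *
st();go(450,337.5,57,3.022)"
```

```text
t: 6.32
eef_pos: [450.8, 337.3, 58.0]
tcp_rot: [3.141, 0.0, 3.02]
ft_force: [0.8, 0.7, -0.3]
opening: 0.353
grip_force: 0.0
t: 6.48
eef_pos: [451.0, 337.8, 59.1]
tcp_rot: [3.14, 0.002, 3.021]
ft_force: [-0.1, 0.3, 0.5]
opening: 0.351
grip_force: 0.0
t6.48 p [450.99 337.82  59.08] yaw [3.1403e+00 1.6000e-03 3.0206e+00] F [-0.1  0.3  0.5] op 0.351 g 0.0
rows to target [ 0.9 -0.4  2.1] turn -0.001
```

```bash
python3 -m handwheel '[[1,0,2,0,0.3],[1,0,2,0,0.2],[1,0,2,0,0.15],[1,0,2,0,0.05],[1,0,2,0,0.05]]' ;python3 -m handwheel '[[0,0,0,0,0.05],[0,0,0,0,0.05],[0,0,0,0,0.05],[0,0,0,0,0.05],[0,0,0,0,0.05]]' ; python3 -c "
from h import *
st()"
```

```text
t: 6.9
eef_pos: [449.4, 337.8, 56.0]
tcp_rot: [3.141, 0.0, 3.021]
ft_force: [-0.2, 0.7, 3.4]
opening: 0.125
grip_force: 30.0
t: 7.32
eef_pos: [449.4, 337.8, 56.0]
tcp_rot: [3.141, 0.0, 3.021]
ft_force: [-0.8, 0.5, 5.9]
opening: 0.125
grip_force: 30.0
t7.32 p [449.38 337.81  55.99] yaw [3.1411e+00 4.0000e-04 3.0208e+00] F [-0.8  0.5  5.9] op 0.125 g 30.0
```

```bash
python3 -m handwheel '[[0,0,-5,0,0.05],[0,0,-15,0,0.05],[0,0,-30,0,0.05],[0,0,-50,0,0.05],[0,0,-70,0,0.05]]' ;python3 -m handwheel '[[0,0,-30,0,0.05],[0,0,-65,0,0.05],[0,0,-90,0,0.05],[0,0,-104,0,0.05],[0,0,-104,0,0.05]]' ;python3 -m handwheel '[[0,0,0,0,0.05],[0,0,0,0,0.05],[0,0,0,0,0.05]]' >/dev/null; python3 -c "
from h import *
st(); p,D=read_camera('side');cv2.imwrite('pics/p2.png',cv2.resize(p[100:260,140:340,::-1],None,fx=3.5,fy=3.5,interpolation=cv2.INTER_CUBIC));st()
go(485.2,-27.7,230,np.pi-.1805)"
```

```text
t: 7.73
eef_pos: [449.0, 337.5, 126.8]
tcp_rot: [-3.141, -0.001, 3.021]
ft_force: [0.7, 0.6, -1.1]
opening: 0.124
grip_force: 30.0
t: 8.15
eef_pos: [450.0, 338.1, 233.5]
tcp_rot: [3.138, 0.005, 3.021]
ft_force: [1.0, -0.1, -1.4]
opening: 0.127
grip_force: 30.0
t8.40 p [448.77 337.36 228.34] yaw [-3.1402e+00 -1.8000e-03  3.0208e+00] F [ 0.7  0.4 -0.4] op 0.125 g 30.0
t8.45 p [448.85 337.42 228.37] yaw [-3.1403e+00 -1.8000e-03  3.0208e+00] F [-0.5 -0.8 -0.6] op 0.125 g 30.0
rows to target [ -80.1 -358.1   -1.3] turn 0.06
```

View pics/p2.png

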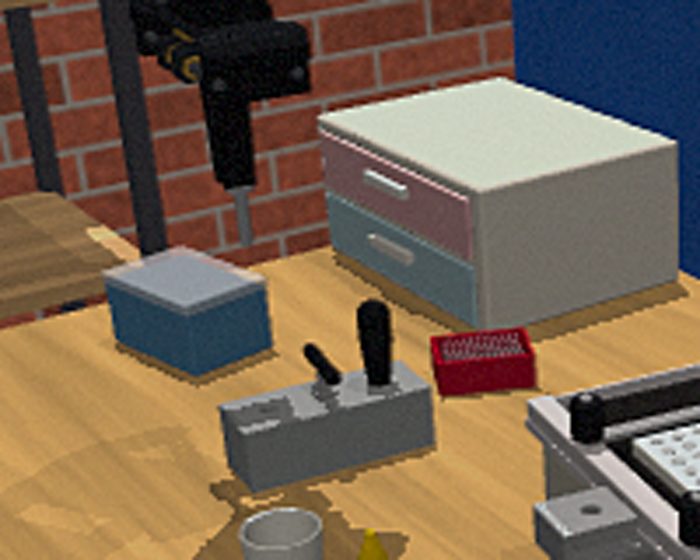

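The pin hangs upright in the gripper with its tip at (247,243) in the crop, and the other tools are still in the block.

```bash
python3 -m handwheel '[[-5,-22,0,0.03,0.05],[-13,-56,0,0.06,0.05],[-21,-94,0,0.06,0.05],[-29,-130,0,0.06,0.05],[-37,-166,0,0.06,0.05]]' >/dev/null;python3 -m handwheel '[[0,0,0,0,0.05],[0,0,0,0,0.05]]' ; python3 -c "
from h import *
go(485.2,-27.7,180,np.pi-.1805)
print(rays('side',[(210.6,169.4)]), plane('side',[(210.6,169.4)],182.4))"
```

```text
t: 9.03
eef_pos: [466.1, 166.9, 229.1]
tcp_rot: [-3.141, -0.001, 2.958]
ft_force: [0.1, 0.5, -1.2]
opening: 0.126
grip_force: 30.0
rows to target [ -54.5 -187.8   49.1] turn -0.004
(array([  -6.49410973, -732.58518206,  598.17291774]), array([[ 0.3840621 ,  0.89463662, -0.34840081]])) [[451.83611445 335.05204987 182.4       ]]
```

```bash
python3 -m handwheel '[[-10,-35,0,0,0.05],[-21,-72,0,0,0.05],[-32,-109,0,0,0.05],[-43,-146,0,0,0.05],[-52,-177,0,0,0.05]]' >/dev/null;python3 -m handwheel '[[-2,-11,5,0,0.05],[-2.5,-11,20,0,0.05],[-2.5,-11,38,0,0.05],[-2.5,-11,47,0,0.05],[-2.5,-11,49,0,0.05]]' >/dev/null;python3 -m handwheel '[[0,0,0,0,0.05],[0,0,0,0,0.05],[0,0,0,0,0.05]]' ; python3 -c "
from h import *
st();go(485.2,-27.7,165,np.pi-.1805)
p,D=read_camera('side');np.savez('q.npz',p=p)
print(proj('side',[[485.2,-27.7,134],[485.2,-27.7,113]]))
cv2.imwrite('pics/q1.png',cv2.resize(p[200:270,270:370,::-1],None,fx=8,fy=8,interpolation=cv2.INTER_CUBIC))"
```

```text
t: 10.12
eef_pos: [486.2, -26.0, 181.3]
tcp_rot: [3.141, 0.001, 2.961]
ft_force: [0.2, -0.0, -0.4]
opening: 0.122
grip_force: 30.0
t10.12 p [486.17 -25.96 181.3 ] yaw [3.1415e+00 1.1000e-03 2.9615e+00] F [ 0.2 -0.  -0.4] op 0.122 g 30.0
rows to target [ 0.7 -1.9 16.3] turn 0.0
[[306.72628817 235.97702109]
 [307.03017261 244.8952123 ]]
```

View pics/q1.png

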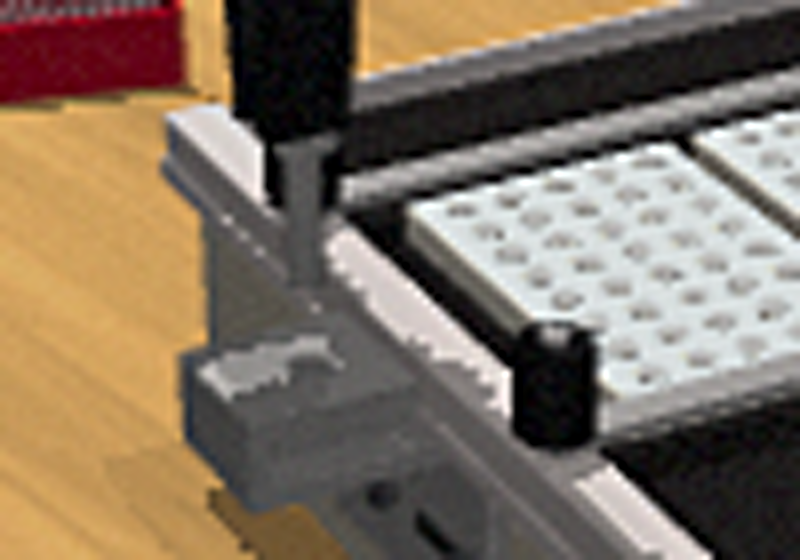

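The tip is at (304,285) in the crop, just above the bore near (311,366). I'll shift by about 2 mm and go down until it touches.

```bash
python3 -m handwheel '[[0.4,-1.9,5,0,0.05],[0.4,-1.9,12,0,0.05],[0.4,-1.9,17,0,0.05],[0.4,-1.9,19,0,0.05],[0.4,-1.9,19,0,0.05]]' >/dev/null;python3 -m handwheel '[[0,0,0,0,0.05],[0,0,0,0,0.05],[0,0,0,0,0.05]]' >/dev/null; python3 -c "
from h import *
st()";python3 -m handwheel '[[0,0,1,0,0.05],[0,0,1.5,0,0.05],[0,0,2,0,0.05],[0,0,2,0,0.05]]';python3 -m handwheel '[[0,0,0.5,0,0.05],[0,0,1,0,0.05],[0,0,1.5,0,0.05],[0,0,1.5,0,0.05]]'
```

```text
t10.83 p [485.15 -28.13 161.78] yaw [3.1415e+00 3.0000e-04 2.9608e+00] F [ 0.4  0.1 -0.2] op 0.126 g 30.0
t: 11.17
eef_pos: [485.0, -28.1, 159.6]
tcp_rot: [3.142, -0.0, 2.961]
ft_force: [0.4, 0.8, -1.3]
opening: 0.123
grip_force: 30.0
t: 11.5
eef_pos: [485.0, -28.1, 158.0]
tcp_rot: [3.141, -0.0, 2.961]
ft_force: [-0.3, -0.2, -1.2]
opening: 0.126
grip_force: 30.0
```

```bash
for i in 1; do python3 -m handwheel '[[0,0,0.5,0,0.05],[0,0,1,0,0.05],[0,0,1,0,0.05]]'|egrep "pos|force:"; python3 -m handwheel '[[0,0,0.5,0,0.05],[0,0,1,0,0.05],[0,0,1,0,0.05]]'|egrep "pos|force:";  done
```

```text
eef_pos: [485.0, -28.1, 157.0]
ft_force: [-0.1, 0.5, -0.7]
grip_force: 30.0
eef_pos: [485.0, -28.1, 156.0]
ft_force: [-0.0, -0.0, -1.5]
grip_force: 30.0
```

The nose is in the bore with no side force, so I'll carry on down in small steps.

```bash
python3 -m handwheel '[[0,0,0.7,0,0.05],[0,0,1.4,0,0.05],[0,0,2,0,0.05],[0,0,2,0,0.05]]'|egrep "pos|t_force:"; python3 -m handwheel '[[0,0,0.7,0,0.05],[0,0,1.4,0,0.05],[0,0,2,0,0.05],[0,0,2,0,0.05]]'|egrep "pos|t_force:";python3 -m handwheel '[[0,0,0.5,0,0.05],[0,0,1,0,0.05],[0,0,1,0,0.05]]'|egrep "pos|t_force:"; python3 -m handwheel '[[0,0,0.5,0,0.05],[0,0,1,0,0.05],[0,0,1,0,0.05]]'|egrep "pos|t_force:"
```

```text
eef_pos: [485.0, -28.1, 154.0]
ft_force: [0.0, 0.2, -0.4]
eef_pos: [485.0, -28.1, 152.0]
ft_force: [0.1, 0.1, -1.0]
eef_pos: [485.0, -28.1, 151.0]
ft_force: [-0.2, 0.9, -1.1]
eef_pos: [485.0, -28.1, 150.0]
ft_force: [-0.1, 0.4, -0.7]
```

```bash
python3 -m handwheel '[[0,0,0.5,0,0.05],[0,0,1,0,0.05],[0,0,1,0,0.05]]'|egrep "pos|t_force:"; python3 -m handwheel '[[0,0,0.5,0,0.05],[0,0,1,0,0.05],[0,0,1,0,0.05]]'|egrep "pos|t_force:"; python3 -m handwheel '[[0,0,0.5,0,0.05],[0,0,1,0,0.05],[0,0,1,0,0.05]]'|egrep "pos|t_force:";python3 -m handwheel '[[0,0,0.5,0,0.05],[0,0,1,0,0.05],[0,0,1,0,0.05]]'|egrep "pos|t_force:"
```

```text
eef_pos: [485.0, -28.1, 149.0]
ft_force: [-0.6, 0.1, -1.7]
eef_pos: [485.0, -28.1, 148.0]
ft_force: [0.2, 0.3, -0.3]
eef_pos: [485.0, -28.1, 147.0]
ft_force: [-0.1, 0.2, -0.4]
eef_pos: [485.0, -28.1, 146.0]
ft_force: [-1.3, 0.3, -0.3]
```

```bash
python3 -m handwheel '[[0,0,1,0,0.05],[0,0,2,0,0.05],[0,0,3,0,0.05],[0,0,4,0,0.05],[0,0,4,0,0.05]]'|egrep "pos|t_force:"; python3 -m handwheel '[[0,0,0.6,0,0.05],[0,0,1.2,0,0.05],[0,0,1.8,0,0.05],[0,0,2.4,0,0.05],[0,0,2.4,0,0.05]]'|egrep "pos|t_force:"; python3 -m handwheel '[[0,0,0.5,0,0.05],[0,0,1,0,0.05],[0,0,1,0,0.05]]'|egrep "pos|t_force:"; python3 -m handwheel '[[0,0,0.5,0,0.05],[0,0,1,0,0.05],[0,0,1,0,0.05]]'|egrep "pos|t_force:"
```

```text
eef_pos: [485.0, -28.1, 141.9]
ft_force: [-0.5, 0.1, 0.2]
eef_pos: [485.0, -28.1, 139.6]
ft_force: [-1.2, 1.1, -1.0]
eef_pos: [485.0, -28.1, 138.6]
ft_force: [-0.2, -0.5, -0.9]
eef_pos: [485.0, -28.1, 137.7]
ft_force: [-0.4, -0.2, 0.2]
```

Run:
```python
from h import *
p,D=read_camera('side');q,_=read_camera('top')
a=cv2.resize(p[190:270,270:350,::-1],None,fx=7,fy=7)[:, :400];b=cv2.resize(q[235:315,290:350,::-1],None,fx=7,fy=7)[:,:400]
cv2.imwrite('pics/q2.png',np.clip(np.hstack([a,b])*1.4,0,255).astype(np.uint8))
```

```text
(no output)
```

View pics/q2.png

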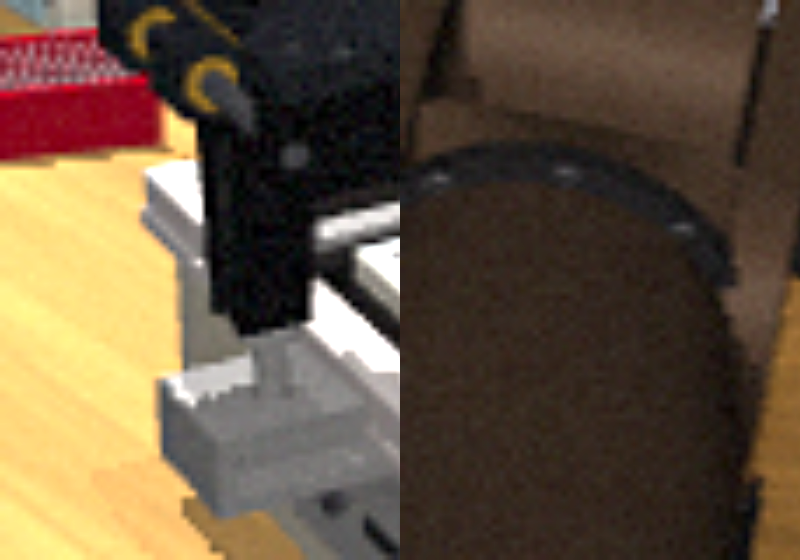

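The pin shank runs into the ear's bore at (275,385) in the crop. Now the last part of the descent.

```bash
python3 -m handwheel '[[0,0,1,0,0.05],[0,0,2,0,0.05],[0,0,3,0,0.05],[0,0,4,0,0.05],[0,0,5,0,0.05]]'|egrep "pos|t_force:"; python3 -m handwheel '[[0,0,1,0,0.05],[0,0,2,0,0.05],[0,0,3,0,0.05],[0,0,4,0,0.05],[0,0,5,0,0.05]]'|egrep "pos|t_force:";  python3 -m handwheel '[[0,0,1,0,0.05],[0,0,2,0,0.05],[0,0,3,0,0.05],[0,0,4,0,0.05],[0,0,4,0,0.05]]'|egrep "pos|t_force:"; python3 -m handwheel '[[0,0,0.5,0,0.05],[0,0,1,0,0.05],[0,0,1,0,0.05]]'|egrep "pos|t_force:";python3 -m handwheel '[[0,0,0.5,0,0.05],[0,0,1,0,0.05],[0,0,1,0,0.05]]'|egrep "pos|t_force:"
```

```text
eef_pos: [485.0, -28.1, 132.6]
ft_force: [-0.1, -0.3, -1.3]
eef_pos: [485.1, -28.1, 127.6]
ft_force: [0.6, -0.0, -0.3]
eef_pos: [485.0, -28.1, 123.5]
ft_force: [-0.2, -0.7, -0.9]
eef_pos: [485.0, -28.1, 122.7]
ft_force: [0.2, 0.1, -0.4]
eef_pos: [485.0, -28.1, 121.7]
ft_force: [-0.4, -0.3, -0.8]
```

```bash
python3 -m handwheel '[[0,0,0.5,0,0.05],[0,0,1,0,0.05],[0,0,1,0,0.05]]'|egrep "pos|t_force:";python3 -m handwheel '[[0,0,0.5,0,0.05],[0,0,0.8,0,0.05],[0,0,0.8,0,0.05]]'|egrep "pos|t_force:";python3 -m handwheel '[[0,0,0.4,0,0.05],[0,0,0.4,0,0.05],[0,0,0.4,0,0.05]]'|egrep "pos|t_force:"
```

```text
eef_pos: [485.0, -28.1, 120.6]
ft_force: [0.3, -0.2, -0.2]
eef_pos: [485.1, -28.1, 119.9]
ft_force: [-0.6, -0.1, -1.0]
eef_pos: [485.0, -28.1, 119.5]
ft_force: [0.8, -0.0, -1.5]
```

```bash
python3 -m handwheel '[[0,0,0.4,0,0.05],[0,0,0.4,0,0.05],[0,0,0.4,0,0.05]]'|egrep "pos|t_force:";python3 -m handwheel '[[0,0,0.3,0,0.05],[0,0,0.3,0,0.05],[0,0,0.3,0,0.05]]'|egrep "pos|t_force:"
```

```text
eef_pos: [485.0, -28.1, 119.1]
ft_force: [-0.5, 0.8, -0.7]
eef_pos: [485.1, -28.1, 118.9]
ft_force: [-1.1, -0.3, 2.7]
```

```bash
python3 -m handwheel '[[0,0,0.2,0,0.05],[0,0,0.2,0,0.05],[0,0,0.2,0,0.05]]'|egrep "pos|t_force:"
```

```text
eef_pos: [485.1, -28.1, 118.9]
ft_force: [-1.4, -1.1, 6.2]
```

The collar is seated with about 7 N. I'll let go and rise.

```bash
python3 -m handwheel '[[0,0,0,0,0.15],[0,0,0,0,0.2],[0,0,0,0,0.3],[0,0,0,0,0.35],[0,0,0,0,0.35]]';python3 -m handwheel '[[0,0,-5,0,0.35],[0,0,-20,0,0.35],[0,0,-45,0,0.35],[0,0,-75,0,0.35],[0,0,-100,0,0.35]]'>/dev/null; python3 -m handwheel '[[-5,25,0,0,0.35],[-10,60,0,0,0.35],[-15,100,0,0,0.35],[-15,135,0,0,0.35],[-15,160,0,0,0.35]]' ; python3 -m handwheel '[[0,0,0,0,0.35],[0,0,0,0,0.35],[0,0,0,0,0.35]]' >/dev/null
python3 - <<'E'
from h import *
st()
p,D=read_camera('side');q,Dt=read_camera('top')
C=cloud('top',Dt);g=C[250:268,308:330];m=(g[...,2]>130)&(g[...,2]<160)
print("handle top",g[m].mean(0) if m.any() else None,m.sum())
x=[493,-29,145]
a=cv2.resize(p[190:270,270:350,::-1],None,fx=6,fy=6)[:, :400];b=cv2.resize(q[230:290,290:350,::-1],None,fx=7,fy=7)[:480,:400]
h=min(len(a),len(b));cv2.imwrite('pics/q3.png',np.clip(np.hstack([a[:h],b[:h]])*1.3,0,255).astype(np.uint8))
E
```

```text
t: 19.27
eef_pos: [485.0, -28.1, 118.5]
tcp_rot: [3.142, -0.0, 2.961]
ft_force: [0.8, -0.9, -0.3]
opening: 0.327
grip_force: 0.0
t: 20.1
eef_pos: [528.8, 129.1, 219.0]
tcp_rot: [3.141, 0.0, 2.962]
ft_force: [0.5, -0.7, -0.2]
opening: 0.35
grip_force: 0.0
t20.35 p [528.33 126.22 218.73] yaw [-3.1414e+00 -2.0000e-04  2.9611e+00] F [ 0.1 -0.4 -0.1] op 0.349 g 0.0
handle top [484.99749578 -29.2437777  144.02237356] 50
```

View pics/q3.png

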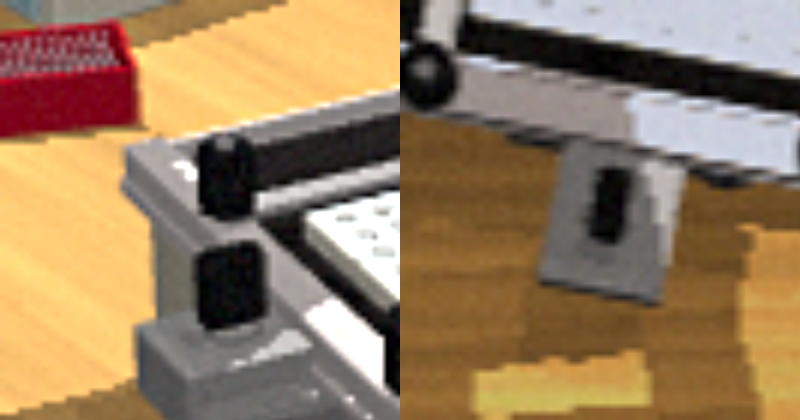

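The pin stands upright with its collar flat on the upper ear: (232,325) in the side crop, (607,205) in the top crop. The handle top measures z = 144 mm, against 145 expected.

```bash
python3 -c "
from cell import job_done
print(job_done())"
```

```text
the job is handed in; nothing more can be done
None
```

The shaker is locked and the job handed in: the lock pin is fully home through both ears and the eye, its collar on the upper ear, and released at about 20 s, with about 6 N the highest force read during insertion.

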